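# Hold the tubes down with the retaining bar and keep the touch-start mixer pressed

## Task

The touch-start mixer is loaded with five serum tubes: take the loose retaining bar by its handle and lay it across the mixer head, over the tube caps, so that it lies fully down in both forks. Then press the head down with the bar to about half of its travel (7 mm), which is where the mixer runs, and keep it there: finish while still holding the bar and the head pressed. Do not push the bottle, the timer or the lying tube about.

Things in the scene. Friction and masses are not known exactly. Their poses are not given: they have to be found in the camera images.
- mixer: the bench mixer, heavy and fixed for the episode: white housing 160 (x) x 146 (y) x 56 mm with a black control panel on its -x side, carrying the spring-loaded head. Origin on the worktop under its centre; z up; the head and its row of five tubes run along its y axis. All of it stays below 216 mm
- fork_mid (a point): point on the mixer head midway between its two forks, level with their seats: 194 mm above the worktop with the head up, goes down with the head. Axes as the mixer's, y from fork to fork. The head is an aluminium plate 56 x 196 mm with a black foam block gripping five serum tubes in a row along y; their yellow caps end 5 mm below the seats
- fork_a (a point): centre of the seat of the fork at the head's +y end, 86 mm from fork_mid (the other fork, alike, is at y = -86 mm). Each fork tops an upright 44 mm wide (x) and 10 mm thick (y): a flat seat in a slot 30 mm wide along x, open at the top and along y, between two prongs 12 mm high with tips flared outward to 21 mm above the seat, about 44 mm wide at the mouth
- mixer_head (a joint): travel of the mixer head in m: 0 = up (at rest), grows as it is pressed straight down, stop at 0.014. Spring: about 3 N to start it moving, then 0.8 N per mm (about 8.6 N in all at 7 mm); it springs back up when let go. The weight of the bar alone does not move it
- bar: loose retaining bar, 160 g, flat on the worktop: steel strip 24 (x) x 210 (y) x 6 mm, under it a black rubber pad 20 x 136 x 5 mm (fits between the uprights, over the caps), on top a black bow handle. Origin: centre of the pad's underside; strip at 5 to 11 mm; y along the bar, z up. Laid home, the strip's underside rests on both seats, so the origin is 5 mm below fork_mid. Either way round
- bar_grip (a point): centre of the handle's grip, 46 mm above the bar's origin, over its middle, axes as the bar's: a rounded black block 18 mm wide (x), 86 mm long (y), 22 mm high, with 24 mm free beneath it down to the strip, between two feet 72 mm apart. Grasp it from above across its 18 mm
- stain_bottle: bystander: small brown bottle with a blue cap, 38 mm across, 70 mm high, between the mixer and the bar; origin at the centre of its foot
- bench_timer: bystander: white bench timer 62 x 66 x 18 mm, lying flat; origin at the centre of its underside
- lying_tube: bystander: serum tube with a yellow cap lying on the worktop, 106 mm long, 16 mm thick; origin at the middle of its underside

How it is judged:
On the way:
1. the bar lies down in both forks of the mixer head, over the tube caps (z of bar in the frame of fork_mid below -0.0025 m and x of bar in the frame of fork_mid between -0.005 and 0.005 m and y of bar in the frame of fork_mid between -0.015 and 0.015 m and angle between the y axis of bar and the y axis of fork_mid, either way round below 0.08 rad), for 0.1 s.
At the end, for the whole second after the job is handed in: The bar lies level and fully down in both forks (within 2.5 mm of resting on the seats, within 5 mm across and 15 mm along, within 0.08 rad of the head's length), and the fingers, still on the bar, keep the head pressed by 7 mm (4.5 to 9.5 mm) of its 14 mm travel through the last second (all of step 1 and value of joint mixer_head between 0.0045 and 0.0095 m and z of bar in the frame of fork_mid above -0.008 m and angle between bar's own z axis and vertical below 0.06 rad and contact force between bar and mixer above 3 N and contact force between the fingers and bar above 1.5 N); the arm keeps its last pose, push and grip.
It fails at once if the stain bottle is pushed more than 30 mm (distance of stain_bottle from where it was at the start of the episode above 0.03 m).
It fails at once if the bench timer is pushed more than 30 mm (distance of bench_timer from where it was at the start of the episode above 0.03 m).
It fails at once if the lying tube is pushed more than 40 mm (distance of lying_tube from where it was at the start of the episode above 0.04 m).
It also fails if it takes over 42 s, if anything falls off the work surface, if the arm or the gripper's body presses on something with over 40 N, if the wrist force passes 120 N, or if a joint passes its speed limit or range.

## Robot

A 6-joint arm with a two-finger parallel gripper is mounted at the origin on a cart in front of the work surface, level with it; the furniture and walls round the work are solid. World frame = base frame: x ahead of the robot, y to its left, z up, the work surface at z = 0. Lengths are in m, angles in rad, forces in N, time in s.
With the tool pointing down it reaches from about 0.3 to 0.85 m from the base axis. Payload 4.2 kg.
Tool frame: the origin (TCP) lies at the very end of the fingers, on their centre line; the grasp point (between the pads) lies 19 mm behind it; z points along the fingers, y is the line along which they close (so a half turn about z gives the same grasp; the last joint's range is limited). The gripper opens to 91 mm and grips with 3 to 60 N. Pads are 32 mm wide; open, the fingers measure 118 mm over their backs; the gripper's body (76 mm by 178 mm) begins 60 mm behind the grasp point.
Start: joints at [1.134, 0.32, 1.565, -0, 1.257, -0.02], TCP at [0.233, 0.526, 0.214] pointing down, gripper open.
Joint ranges: [-3.11, 3.11], [-0.84, 2.01], [0.21, 2.61], [-1.34, 4.49], [0.05, 2.63], [-2.56, 2.56]. Speed limits (rad/s): [2.57, 2.57, 3.14, 3.14, 3.14, 3.14].

## Interface

Orientations are given as [roll, pitch, yaw] about the fixed x, y, z axes, in that order (R = Rz(yaw) Ry(pitch) Rx(roll)).
In Python, from bench import arm, get_image, camera_info gives the robot as it stands.
- The arm moves only by the tool play_rows, never from a script. Its argument "series" is a list that holds one entry, the list of rows, each a list of 5 numbers: the closure, from 0 (fully open) to 1 (shut), then the shift along the tool's x, y, z as a fraction of full scale, then the turn about the tool's z as a fraction of full scale. In form: [[[jaw, x, y, z, yaw], ...]]. A call has exactly 5 rows; each row is the pose to reach, as a shift and turn from the pose commanded when the call began, along the tool's axes at that moment; what a row does not reach only later rows make up. Full scale, the value 1, is 0.1 m for a shift and 1.5 rad for a turn. A row lasts 1/12 s, in which the tool goes at most 41.7 mm and 7.16 degrees, less where a joint would pass 70% of its speed; a pose out of reach is approached as far as the arm can. A call with a number of a shift or a turn outside -1 to 1 is refused whole. A call with a gripper value outside its range is refused whole. The fingers move at their own pace and stop on an object; the grip force is fixed at half the most. Time passes only in rows, so rows that repeat a pose let the fingers close, or fill a call up. It gives the time, the measured TCP pose, the force, the opening and the grip force at its end, in the units of the state.
- arm.get_state(): the state, without advancing time (a new reading comes with each control period).
- get_image(name): name is "scene" or "top" or "wrist"; returns the picture (384x512x3 uint8, blue, green, red); there is no depth.
- camera_info(name): a dict with "fx", "fy", "cx", "cy" (pixels), "dist_coeffs" ([k1, k2, p1, p2, k3] as OpenCV has them; the pictures are not rectified), "R" (3x3) and "t" (3): a world point X has camera coordinates R X + t; the wrist camera has in their place "hand_eye" (4x4, takes a point from camera to tool coordinates, whose origin is the TCP and whose axes are the flange's). Camera axes: x right, y down, z forward; pixel columns grow to the right and rows downward; lengths in m; the calibration is good to about 2 mm. A picture is of the moment at which its call begins: read the wrist's pose just before it. camera_info takes no time and is no camera call.
- arm.hand_in(): hands the job in; it is judged then, once.
The state is a dict: "clock": time; "q": joint angles; "dq": joint speeds; "effort": joint torques, N m; "tool_pos": TCP position; "tool_rot": TCP orientation; "wrist_force": force on the tool from outside, world axes, zero at the start; "torque": the same for the moment, N m; "grip_width": opening from 0.0 (shut) to 1.0 (fully open); "grasp_force": force on a finger pad.
Only numpy, scipy, OpenCV 4.12 (cv2) and the standard library are available. Lean on these libraries where they do the work, as an engineer would, in place of code of your own. Each camera call takes 0.05 s, during which the arm holds its last target. There are 200 camera calls.

## Working session

There is one attempt and no reset: what is moved stays moved. The work goes in short steps, Python scripts to look and compute and a tool call to move; the robot and the scene stay as the last step left them, time stands still between calls to the robot, and variables do not carry over. Pictures are saved under pics/ and viewed, at most 10 in all, crops included, and the job is handed in when it is done.

Besides the shell and the picture viewer there is one more tool, called after "Emit:" as name(argument=value, ...) on one line, values as JSON. play_rows: Moves the arm, as the interface text tells. Its arguments: {"type":"object","properties":{"series":{"type":"array","items":{"type":"array","items":{"type":"array","items":{"type":"number","minimum":-1,"maximum":1}}}}},"required":["series"]}

```bash
mkdir -p pics; python3 - <<'E'
from bench import arm,get_image,camera_info
import cv2
print(arm.get_state())
for n in("scene","top"):
    print(n,camera_info(n)); cv2.imwrite(f"pics/{n}0.png",cv2.resize(get_image(n),(768,576),interpolation=cv2.INTER_CUBIC))
print(camera_info("wrist"))
E
```

```text
{'clock': 0.0, 'q': array([ 1.13397531e+00,  3.20282692e-01,  1.56567029e+00, -4.96962963e-06,
        1.25741052e+00, -1.99914347e-02]), 'dq': array([ 0.00116786, -0.00095059,  0.00089645, -0.00010773,  0.00187844,
       -0.0018334 ]), 'effort': array([ 1.05893843e-03, -4.12481439e+01, -2.31975317e+01,  7.28901615e-02,
        4.59188386e-02, -1.13041083e-04]), 'tool_pos': array([0.23257726, 0.52530692, 0.21312898]), 'tool_rot': array([-3.13982207e+00, -3.06754336e-05,  2.72476458e+00]), 'wrist_force': array([0.00108819, 0.60822559, 0.74357473]), 'torque': array([-0.02049835, -0.03778482,  0.01687123]), 'grasp_force': 0.0, 'grip_width': 0.9998393734158662}
scene {'fx': 465.99337501123364, 'fy': 465.99337501123364, 'cx': 256.55063737223907, 'cy': 191.3485022082927, 'dist_coeffs': array([-0.12920881,  0.        ,  0.        ,  0.        ,  0.        ]), 'R': array([[-0.88291557, -0.46936443,  0.01253505],
       [-0.26206113,  0.47045678, -0.84261165],
       [ 0.38959474, -0.74723989, -0.53837579]]), 't': array([0.56906948, 0.193145  , 1.21057212])}
top {'fx': 351.0775245037372, 'fy
[... 203 characters left out ...]
.01228317],
       [-0.9862689 , -0.01500891, -0.16446398],
       [ 0.16462167, -0.00994899, -0.98630661]]), 't': array([0.11943155, 0.56904212, 0.90671267])}
{'fx': 338.3217696203798, 'fy': 338.3217696203798, 'cx': 259.00007321023213, 'cy': 193.50878846710768, 'dist_coeffs': array([0.00464883, 0.        , 0.        , 0.        , 0.        ]), 'hand_eye': array([[ 4.82634683e-04, -9.63402883e-01, -2.68057182e-01,
         7.55828231e-02],
       [ 9.99999527e-01,  2.38773455e-04,  9.42334088e-04,
         1.19858639e-04],
       [-8.43842437e-04, -2.68057510e-01,  9.63402543e-01,
        -1.70431920e-01],
       [ 0.00000000e+00,  0.00000000e+00,  0.00000000e+00,
         1.00000000e+00]])}
```

View pics/top0.png

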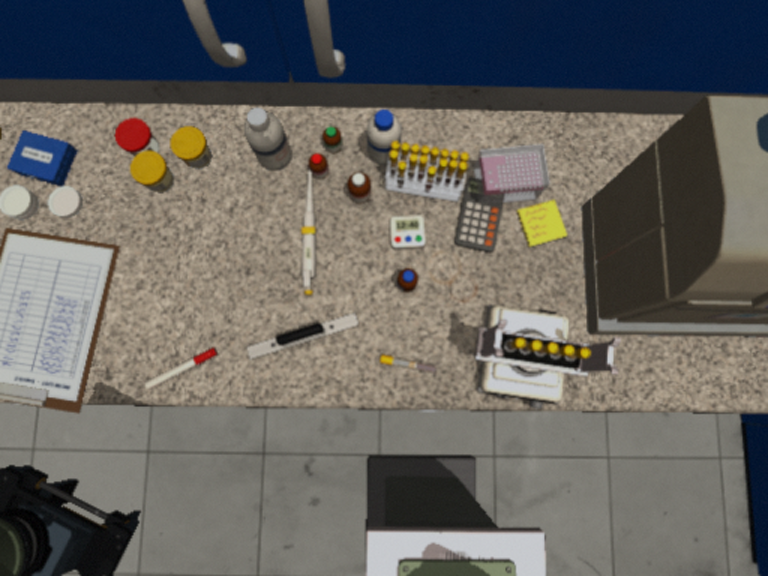

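View pics/scene0.png

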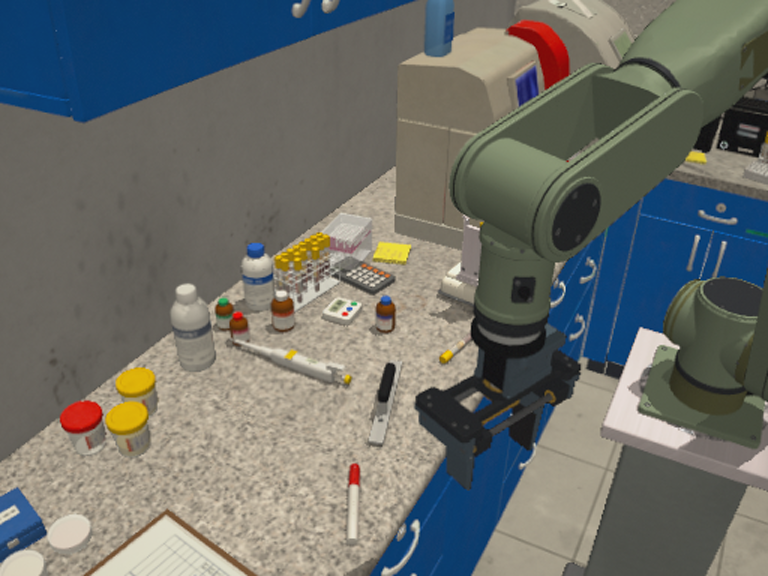

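The top picture (1.5x) shows the bar from (248,352) to (358,321) with its grip at (300,333). The caps run from (522,344) to (585,353), the bottle cap is at (408,276), the timer at (408,232) and the lying tube at (380–435,363). The scene picture confirms the layout.

```bash
cat > h.py <<'E'
import numpy as np,cv2
from scipy.spatial.transform import Rotation as Ro
from bench import arm,get_image,camera_info
def pose(s=None):
    s=s or arm.get_state(); T=np.eye(4); T[:3,:3]=Ro.from_euler('xyz',s['tool_rot']).as_matrix(); T[:3,3]=s['tool_pos']; return T
def cam(n,T=None):
    c=camera_info(n); K=np.array([[c['fx'],0,c['cx']],[0,c['fy'],c['cy']],[0,0,1]])
    if n=='wrist':
        W=np.linalg.inv((pose() if T is None else T)@c['hand_eye']); return K,c['dist_coeffs'],W[:3,:3],W[:3,3]
    return K,c['dist_coeffs'],c['R'],c['t']
def back(n,uv,z,T=None):
    K,d,R,t=cam(n,T); p=cv2.undistortPoints(np.array([[uv]],float),K,d)[0,0]
    r=R.T@np.array([*p,1]); o=-R.T@t; return o+r*(z-o[2])/r[2]
def proj(n,X,T=None):
    K,d,R,t=cam(n,T); return cv2.projectPoints(np.array(X,float).reshape(-1,3),cv2.Rodrigues(R)[0],t,K,d)[0][:,0]
def go(p,yaw=None):
    """shift in tool axes /0.1 and turn /1.5 to bring TCP to p with tool yaw (mod pi)"""
    T=pose(); s=T[:3,:3].T@(np.array(p)-T[:3,3])/0.1; y=arm.get_state()['tool_rot'][2]
    dy=0 if yaw is None else -((yaw-y+np.pi/2)%np.pi-np.pi/2)
    print('shift',s.round(3),'turn',round(dy/1.5,3))
E
python3 - <<'E'
from h import *
P=lambda u,v,z:back('top',(u/1.5,v/1.5),z).round(3)
a,b=P(248,352,.011),P(358,321,.011);print('bar',a,b,(a+b)/2,np.linalg.norm(a-b),'ang',np.arctan2(*(a-b)[1::-1]))
print('grip',P(300,333,.057))
c,d=P(522,344,.189),P(585,353,.189);print('caps',c,d,P(553,349,.189),'ang',np.arctan2(*(c-d)[1::-1]))
print('bottle',P(408,276,.07),'timer',P(408,232,.018),'tube',P(380,360,.008),P(435,367,.008))
s=arm.get_state();print(s['tool_rot'])
E
```

```text
bar [0.461 0.384 0.011] [0.521 0.183 0.011] [0.491  0.2835 0.011 ] 0.20976415327696007 ang 1.8608832591159246
grip [0.493 0.283 0.057]
caps [ 0.47  -0.075  0.189] [ 0.457 -0.171  0.189] [ 0.463 -0.122  0.189] ang 1.4361984126344303
bottle [0.596 0.094 0.07 ] timer [0.692 0.092 0.018] tube [0.45  0.141 0.008] [0.439 0.04  0.008]
[-3.14001660e+00 -3.83379749e-05  2.72477472e+00]
```

```bash
python3 -c "
from h import *
go([.491,.283,.163],1.861)"
```

```text
shift [-3.344 -1.169  0.504] turn 0.576
```

Emit:
play_rows(series=[[[0,-0.2,-0.07,0.03,0],[0,-0.4,-0.14,0.06,0],[0,-0.6,-0.21,0.09,0],[0,-0.8,-0.28,0.12,0],[0,-0.84,-0.29,0.13,0]]])

```text
clock: 0.52
tool_pos: [0.2993, 0.4629, 0.2001]
tool_rot: [-3.139, 0.001, 2.723]
wrist_force: [-0.5, -1.4, -0.2]
grip_width: 1.0
grasp_force: 0.0
```

Emit:
play_rows(series=[[[0,-0.2,-0.07,0.03,0],[0,-0.4,-0.14,0.06,0],[0,-0.6,-0.21,0.09,0],[0,-0.8,-0.28,0.12,0],[0,-0.84,-0.29,0.13,0]]])

```text
clock: 0.93
tool_pos: [0.3641, 0.4031, 0.1873]
tool_rot: [-3.14, 0.0, 2.723]
wrist_force: [-0.2, 0.4, -0.3]
grip_width: 1.0
grasp_force: 0.0
```

Emit:
play_rows(series=[[[0,-0.2,-0.07,0.03,0],[0,-0.4,-0.14,0.06,0],[0,-0.6,-0.21,0.09,0],[0,-0.8,-0.28,0.12,0],[0,-0.84,-0.29,0.13,0]]])

```text
clock: 1.35
tool_pos: [0.4291, 0.3432, 0.1744]
tool_rot: [-3.141, 0.0, 2.723]
wrist_force: [0.6, 0.1, -0.6]
grip_width: 1.005
grasp_force: 0.0
```

Emit:
play_rows(series=[[[0,-0.2,-0.07,0.03,0.08],[0,-0.4,-0.14,0.06,0.16],[0,-0.6,-0.21,0.09,0.24],[0,-0.8,-0.28,0.12,0.32],[0,-0.83,-0.29,0.12,0.4]]])

```text
clock: 1.77
tool_pos: [0.4933, 0.2834, 0.1623]
tool_rot: [-3.141, 0.0, 2.117]
wrist_force: [0.1, 0.7, 0.6]
grip_width: 1.003
grasp_force: 0.0
```

Emit:
play_rows(series=[[[0,0,0,0,0.08],[0,0,0,0,0.16],[0,0,0,0,0.18],[0,0,0,0,0.18],[0,0,0,0,0.18]]])

```text
clock: 2.18
tool_pos: [0.4916, 0.2851, 0.1629]
tool_rot: [-3.141, -0.001, 1.856]
wrist_force: [-0.2, -0.9, 0.1]
grip_width: 1.002
grasp_force: 0.0
```

```bash
python3 - <<'E'
from h import *
s=arm.get_state();print(s['clock'],s['tool_pos'],s['tool_rot'],s['q'])
cv2.imwrite("pics/w1.png",cv2.resize(get_image("wrist"),(768,576),interpolation=cv2.INTER_CUBIC))
E
```

```text
2.1833 [0.49160813 0.28509661 0.16293288] [-3.14136544e+00 -6.51619916e-04  1.85641406e+00] [5.04886534e-01 3.45809731e-01 1.65968774e+00 7.55698587e-04
 1.13617533e+00 2.18950500e-01]
```

View pics/w1.png

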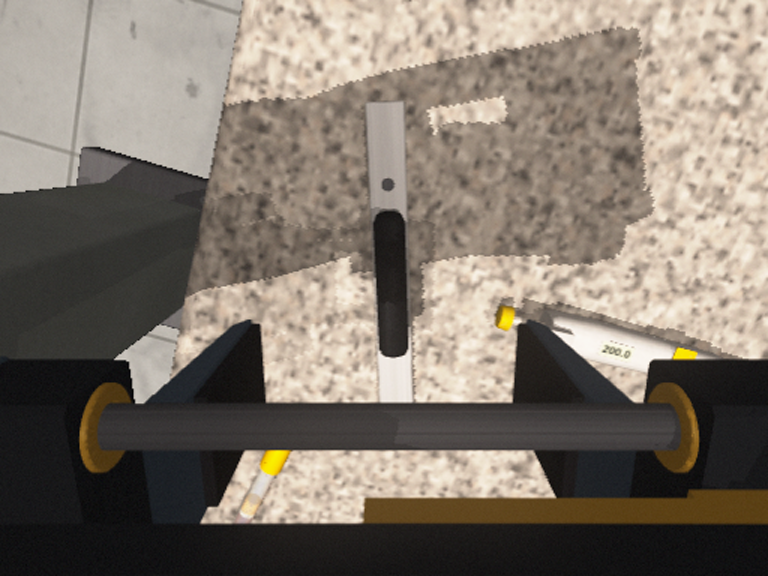

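The wrist view (1.5x) shows the grip top from (389,212) to (393,356). The strip's far end is at (366–405,102) and it crosses row 400 at columns 379–414.

```bash
python3 - <<'E'
from h import *
P=lambda u,v,z:back('wrist',(u/1.5,v/1.5),z).round(4)
e=P(385.5,102,.011);f=P(396.5,400,.011);an=np.arctan2(*(e-f)[1::-1])
print('end',e,'ang',an,'centre from end',e[:2]-.105*np.array([np.cos(an),np.sin(an)]))
a,b=P(389,212,.053),P(393,356,.053);print(a,b,(a+b)/2,np.linalg.norm(a-b))
c=e[:2]-.105*np.array([np.cos(an),np.sin(an)])
go([*c,.033],an)
E
```

```text
end [0.4612 0.3834 0.011 ] ang 1.8946365743400873 centre from end [0.494612   0.28385786]
[0.4802 0.326  0.053 ] [0.5066 0.2449 0.053 ] [0.4934  0.28545 0.053  ] 0.08528874486120665
shift [-0.019  0.025  1.299] turn -0.026
```

Emit:
play_rows(series=[[[0,-0.01,0.02,0.2,-0.02],[0,-0.01,0.02,0.4,-0.02],[0,-0.01,0.02,0.6,-0.02],[0,-0.01,0.02,0.8,-0.02],[0,-0.01,0.02,0.8,-0.02]]])

```text
clock: 2.65
tool_pos: [0.4916, 0.2827, 0.0793]
tool_rot: [-3.134, 0.001, 1.886]
wrist_force: [-0.7, -0.1, 0.3]
grip_width: 1.0
grasp_force: 0.0
```

Emit:
play_rows(series=[[[0,0,0,0.15,0],[0,0,0,0.35,0],[0,0,0,0.5,0],[0,0,0,0.55,0],[0,0,0,0.55,0]]])

```text
clock: 3.07
tool_pos: [0.4939, 0.2838, 0.0276]
tool_rot: [-3.14, 0.0, 1.885]
wrist_force: [-0.2, 0.8, 0.6]
grip_width: 0.997
grasp_force: 0.0
```

Emit:
play_rows(series=[[[0.5,0,0,0,0],[1,0,0,0,0],[1,0,0,0,0],[1,0,0,0,0],[1,0,0,0,0]]])

```text
clock: 3.48
tool_pos: [0.4947, 0.2839, 0.0287]
tool_rot: [3.14, -0.0, 1.885]
wrist_force: [0.6, 0.4, 0.6]
grip_width: 0.669
grasp_force: 0.0
```

Emit:
play_rows(series=[[[1,0,0,0,0],[1,0,0,0,0],[1,0,0,0,0],[1,0,0,0,0],[1,0,0,0,0]]])

```text
clock: 3.9
tool_pos: [0.4943, 0.2837, 0.0279]
tool_rot: [-3.142, -0.0, 1.885]
wrist_force: [-0.5, -0.2, 0.7]
grip_width: 0.3
grasp_force: 0.0
```

Emit:
play_rows(series=[[[1,0,0,0,0],[1,0,0,0,0],[1,0,0,0,0],[1,0,0,0,0],[1,0,0,0,0]]])

```text
clock: 4.32
tool_pos: [0.4942, 0.2837, 0.0279]
tool_rot: [-3.141, -0.0, 1.885]
wrist_force: [-0.5, 0.4, 0.1]
grip_width: 0.196
grasp_force: 30.0
```

Emit:
play_rows(series=[[[1,0,0,-0.1,0],[1,0,0,-0.3,0],[1,0,0,-0.5,0],[1,0,0,-0.7,0],[1,0,0,-0.8,0]]])

```text
clock: 4.73
tool_pos: [0.4955, 0.2843, 0.1109]
tool_rot: [3.137, -0.001, 1.885]
wrist_force: [0.9, -0.1, -2.3]
grip_width: 0.193
grasp_force: 30.0
```

Emit:
play_rows(series=[[[1,0,0,-0.2,0],[1,0,0,-0.4,0],[1,0,0,-0.6,0],[1,0,0,-0.7,0],[1,0,0,-0.8,0]]])

```text
clock: 5.15
tool_pos: [0.4943, 0.2837, 0.1889]
tool_rot: [3.141, -0.0, 1.885]
wrist_force: [0.6, -0.8, -2.2]
grip_width: 0.195
grasp_force: 30.0
```

Emit:
play_rows(series=[[[1,0,0,-0.2,0],[1,0,0,-0.4,0],[1,0,0,-0.6,0],[1,0,0,-0.7,0],[1,0,0,-0.8,0]]])

```text
clock: 5.57
tool_pos: [0.4941, 0.2836, 0.2682]
tool_rot: [-3.141, 0.0, 1.885]
wrist_force: [0.5, -0.2, -1.9]
grip_width: 0.195
grasp_force: 30.0
```

```bash
python3 - <<'E'
from h import *
im=get_image("top"); s=arm.get_state();print(s['tool_pos'],s['tool_rot'],s['q'],s['wrist_force'])
cv2.imwrite("pics/t2.png",cv2.resize(im[180:285,270:430],(800,525),interpolation=cv2.INTER_CUBIC))
go([.463,-.122,.268],1.436)
E
```

```text
[0.49485796 0.28398347 0.26997716] [ 3.13909090e+00 -5.21794386e-04  1.88479855e+00] [5.00798085e-01 2.82086261e-01 1.47765136e+00 4.90076827e-05
 1.37929990e+00 1.86787246e-01] [ 0.35649822  0.78490907 -0.21471344]
shift [-3.763 -1.557  0.014] turn 0.299
```

View pics/t2.png

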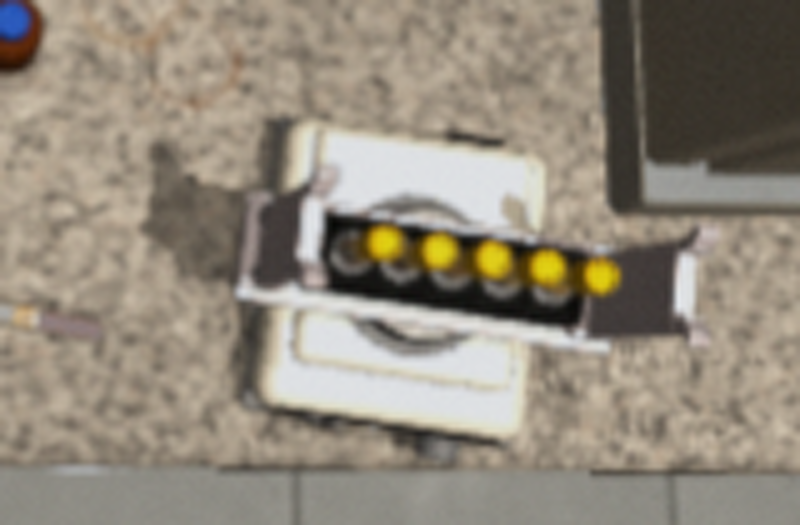

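The enlarged crop shows cap tops at (386,243), (440,251), (494,261), (547,268) and (601,276). Fork seats are near (313,243) and (685,287), with right prong tips at (703,238) and (700,340).

```bash
python3 - <<'E'
from h import *
Q=lambda u,v,z:back('top',(270+(u+.5)/5-.5,180+(v+.5)/5-.5),z)
C=np.array([Q(*p,.189) for p in[(386,243),(440,251),(494,261),(547,268),(601,276)]])
k=np.polyfit(C[:,1],C[:,0],1);print(C.round(4),C.mean(0),'ang',np.arctan2(1,k[0]))
print('seats',Q(313,243,.194),Q(685,287,.194), 'tips',Q(703,238,.215),Q(700,340,.215),Q(325,180,.215))
E
```

```text
[[ 0.4722 -0.072   0.189 ]
 [ 0.4689 -0.0967  0.189 ]
 [ 0.4647 -0.1213  0.189 ]
 [ 0.4618 -0.1456  0.189 ]
 [ 0.4585 -0.1702  0.189 ]] [ 0.46521653 -0.12116754  0.189     ] ang 1.430504465664394
seats [ 0.47140356 -0.03751885  0.194     ] [ 0.45366151 -0.20654924  0.194     ] tips [ 0.47423264 -0.20670708  0.215     ] [ 0.42941863 -0.20286001  0.215     ] [ 0.49774993 -0.03880901  0.215     ]
```

Emit:
play_rows(series=[[[1,-0.2,-0.08,0,0],[1,-0.4,-0.16,0,0],[1,-0.6,-0.24,0,0],[1,-0.8,-0.32,0,0],[1,-0.94,-0.385,0,0]]])

```text
clock: 6.03
tool_pos: [0.4859, 0.1806, 0.2666]
tool_rot: [-3.139, 0.001, 1.884]
wrist_force: [0.2, 0.8, -3.0]
grip_width: 0.197
grasp_force: 30.0
```

Emit:
play_rows(series=[[[1,-0.2,-0.08,0,0],[1,-0.4,-0.16,0,0],[1,-0.6,-0.24,0,0],[1,-0.8,-0.32,0,0],[1,-0.94,-0.385,0,0]]])

```text
clock: 6.45
tool_pos: [0.4783, 0.0794, 0.2667]
tool_rot: [-3.139, 0.0, 1.884]
wrist_force: [0.5, -0.2, -2.5]
grip_width: 0.198
grasp_force: 30.0
```

Emit:
play_rows(series=[[[1,-0.2,-0.08,0,0],[1,-0.4,-0.16,0,0],[1,-0.6,-0.24,0,0],[1,-0.8,-0.32,0,0],[1,-0.94,-0.385,0,0]]])

```text
clock: 6.87
tool_pos: [0.4708, -0.0218, 0.2667]
tool_rot: [-3.139, -0.0, 1.884]
wrist_force: [-0.0, 0.3, -1.9]
grip_width: 0.197
grasp_force: 30.0
```

Emit:
play_rows(series=[[[1,-0.2,-0.08,0,0.07],[1,-0.4,-0.16,0,0.14],[1,-0.6,-0.24,0,0.21],[1,-0.8,-0.32,0,0.28],[1,-0.94,-0.385,0,0.3]]])

```text
clock: 7.28
tool_pos: [0.4633, -0.123, 0.2666]
tool_rot: [-3.139, 0.0, 1.43]
wrist_force: [-0.0, -0.0, -1.4]
grip_width: 0.196
grasp_force: 30.0
```

Emit:
play_rows(series=[[[1,0,0,0,0],[1,0,0,0,0],[1,0,0,0,0],[1,0,0,0,0],[1,0,0,0,0]]])

```text
clock: 7.7
tool_pos: [0.464, -0.1206, 0.2678]
tool_rot: [-3.141, -0.0, 1.436]
wrist_force: [-0.1, -1.0, -2.5]
grip_width: 0.193
grasp_force: 30.0
```

```bash
python3 - <<'E'
from h import *
s=arm.get_state();print(s['clock'],s['tool_pos'],s['tool_rot'],s['q'])
cv2.imwrite("pics/w3.png",cv2.resize(get_image("wrist"),(768,576),interpolation=cv2.INTER_CUBIC))
go([.4645,-.1215,.268],1.433)
E
```

```text
7.7 [ 0.46399874 -0.12061831  0.26776548] [-3.14124908e+00 -4.19492864e-04  1.43631502e+00] [-2.78570734e-01  1.35996173e-01  1.67381958e+00  3.76479326e-04
  1.33217717e+00 -1.44178556e-01]
shift [-0.007  0.005 -0.001] turn 0.002
```

View pics/w3.png

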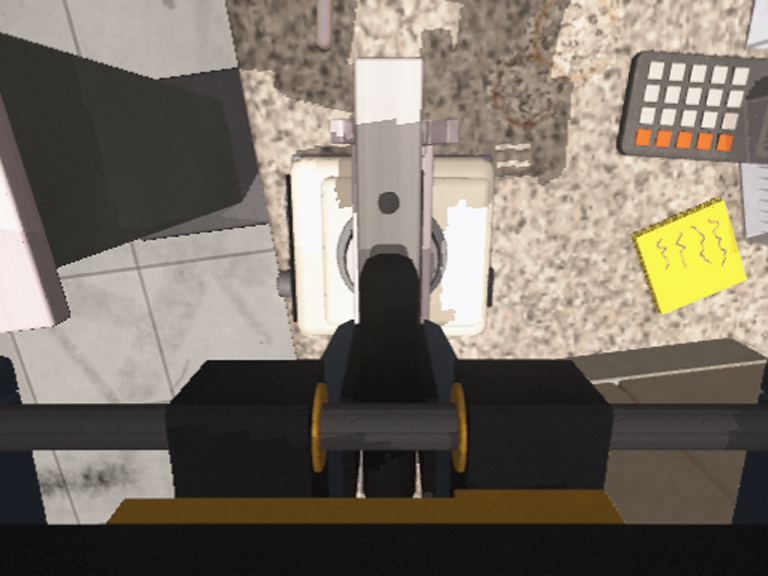

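The wrist view shows the +y fork's tips spanning columns 330–459 (centre about 394.5, rows 120–143). The bar is centred at 388.5, so the fork lies about 3 mm to tool +y, and the direction agrees. I'll go lower, correct this and look closer.

Emit:
play_rows(series=[[[1,0,0.02,0.05,0],[1,0,0.02,0.15,0],[1,0,0.02,0.24,0],[1,0,0.02,0.24,0],[1,0,0.02,0.24,0]]])

```text
clock: 8.17
tool_pos: [0.4654, -0.1215, 0.2428]
tool_rot: [-3.139, -0.0, 1.435]
wrist_force: [0.0, 0.1, -1.0]
grip_width: 0.195
grasp_force: 30.0
```

```bash
python3 - <<'E'
from h import *
T=np.eye(4);T[:3,:3]=Ro.from_euler('xyz',[-3.14125,-.0004,1.4363]).as_matrix();T[:3,3]=[.464,-.1206,.2678]
for u in(330,459,394.5):print((np.linalg.inv(T)@[*back('wrist',(u/1.5,131/1.5),.215,T),1]).round(4))
s=arm.get_state();print(s['clock'],s['tool_pos'],s['tool_rot'])
im=get_image("wrist")
cv2.imwrite("pics/w4.png",cv2.resize(im[20:215,150:370],(660,585),interpolation=cv2.INTER_CUBIC))
E
```

```text
[ 0.0832 -0.0244  0.0528  1.    ]
[0.0832 0.0298 0.0528 1.    ]
[0.0832 0.0027 0.0528 1.    ]
8.1667 [ 0.46535589 -0.12153856  0.24282227] [-3.13917321e+00 -4.30341415e-04  1.43484984e+00]
```

View pics/w4.png

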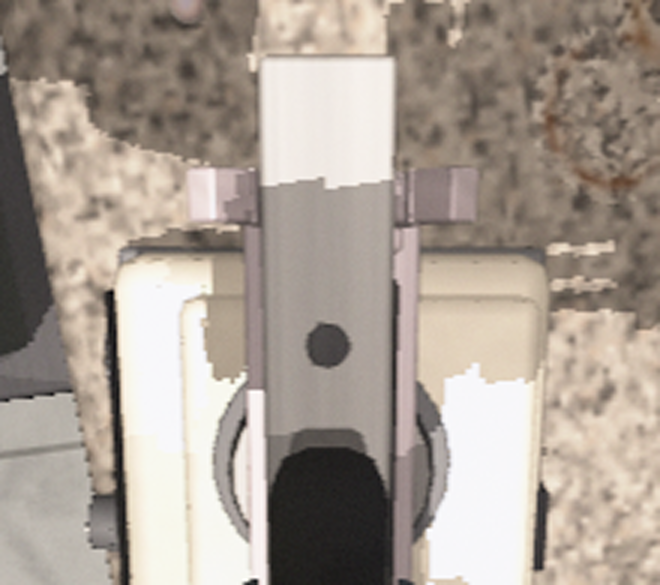

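The crop shows the fork spanning columns 187–477 (centre 332) and the bar at 327, so about 1 mm is left to tool +y with the direction aligned. I'll lower it in.

Emit:
play_rows(series=[[[1,-0.02,0.008,0.03,0],[1,-0.02,0.008,0.08,0],[1,-0.02,0.008,0.12,0],[1,-0.02,0.008,0.16,0],[1,-0.02,0.008,0.2,0]]])

```text
clock: 8.63
tool_pos: [0.4664, -0.1238, 0.2234]
tool_rot: [-3.141, -0.0, 1.435]
wrist_force: [0.1, 0.3, -1.6]
grip_width: 0.193
grasp_force: 30.0
```

Emit:
play_rows(series=[[[1,0,0,0.02,0],[1,0,0,0.04,0],[1,0,0,0.06,0],[1,0,0,0.06,0],[1,0,0,0.06,0]]])

```text
clock: 9.05
tool_pos: [0.4666, -0.1238, 0.2179]
tool_rot: [3.141, -0.0, 1.435]
wrist_force: [-0.3, -0.4, -1.7]
grip_width: 0.196
grasp_force: 30.0
```

```bash
python3 - <<'E'
from h import *
for i in range(4):
    im=get_image("wrist"); s=arm.get_state();print(s['clock'],s['tool_pos'],s['tool_rot'],s['wrist_force'],s['torque'])
cv2.imwrite("pics/w5.png",cv2.resize(im[20:215,150:370],(660,585),interpolation=cv2.INTER_CUBIC))
E
```

```text
9.1 [ 0.46661172 -0.1238601   0.2180517 ] [ 3.14126799e+00 -6.94168129e-05  1.43482721e+00] [-0.57860641 -0.6148777  -1.89391223] [-0.12723068  0.05268171 -0.04837686]
9.15 [ 0.46664502 -0.12388047  0.21809881] [ 3.14115279e+00 -8.98181592e-06  1.43482736e+00] [-0.17452943 -0.15192831 -0.91429275] [-0.08690876  0.04050593  0.01396572]
9.2 [ 0.46666875 -0.1238905   0.21815092] [3.14105310e+00 1.04100900e-05 1.43486362e+00] [ 0.1801158  -0.90169066 -1.52731262] [-0.07751548  0.10589387  0.0136417 ]
9.25 [ 0.46662937 -0.12387092  0.21810239] [ 3.14115470e+00 -2.76069226e-05  1.43477704e+00] [ 1.01092592  0.38072001 -1.3775051 ] [-0.08232969  0.0580131  -0.02993185]
```

View pics/w5.png

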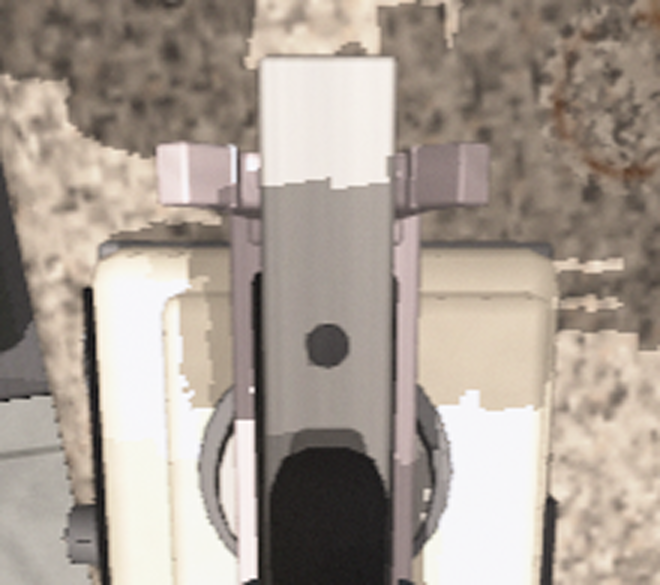

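The bar is now inside the slot. The fork spans 157–489 (centre 323) and the bar sits at 327, about 0.6 mm off, which is fine. I'll seat it and press gently.

Emit:
play_rows(series=[[[1,0,-0.005,0.01,0],[1,0,-0.005,0.02,0],[1,0,-0.005,0.02,0],[1,0,-0.005,0.02,0],[1,0,-0.005,0.02,0]]])

```text
clock: 9.67
tool_pos: [0.4662, -0.1238, 0.2163]
tool_rot: [3.141, -0.0, 1.435]
wrist_force: [-0.3, 0.5, 2.7]
grip_width: 0.195
grasp_force: 30.0
```

Emit:
play_rows(series=[[[1,0,0,0.01,0],[1,0,0,0.02,0],[1,0,0,0.02,0],[1,0,0,0.02,0],[1,0,0,0.02,0]]])

```text
clock: 10.08
tool_pos: [0.4662, -0.1238, 0.2141]
tool_rot: [3.141, -0.0, 1.435]
wrist_force: [-0.2, 1.0, 3.1]
grip_width: 0.197
grasp_force: 30.0
```

Emit:
play_rows(series=[[[1,0,0,0.01,0],[1,0,0,0.02,0],[1,0,0,0.02,0],[1,0,0,0.02,0],[1,0,0,0.02,0]]])

```text
clock: 10.5
tool_pos: [0.4662, -0.1238, 0.2121]
tool_rot: [3.141, -0.0, 1.435]
wrist_force: [-1.1, 0.5, 4.6]
grip_width: 0.195
grasp_force: 30.0
```

```bash
python3 - <<'E'
from h import *
F=[];P=[]
for i in range(12):
    im=get_image("wrist" if i else "scene")
    if i==0: sc=im
    s=arm.get_state();F.append(np.r_[s['wrist_force'],s['torque']]);P.append(np.r_[s['tool_pos'],s['tool_rot']])
print(s['clock'],np.mean(F,0).round(2),np.median(P,0).round(4),s['grip_width'])
E
```

```text
11.1 [-0.65  0.24  5.36 -0.07  0.15  0.01] [ 0.4662 -0.1238  0.2122  3.141  -0.      1.4348] 0.19388794419657893
```

Emit:
play_rows(series=[[[1,0,0,0.01,0],[1,0,0,0.02,0],[1,0,0,0.02,0],[1,0,0,0.02,0],[1,0,0,0.02,0]]])

```text
clock: 11.52
tool_pos: [0.4662, -0.1238, 0.2104]
tool_rot: [3.141, 0.0, 1.435]
wrist_force: [-0.5, 1.1, 7.0]
grip_width: 0.196
grasp_force: 30.0
```

```bash
python3 - <<'E'
from h import *
F=[]
for i in range(12):
    im=get_image("wrist" if i else "scene")
    if i==0: sc=im
    s=arm.get_state();F.append(np.r_[s['wrist_force'],s['torque']])
print(s['clock'],np.mean(F,0).round(2),s['tool_pos'],s['tool_rot'],s['grip_width'])
a=cv2.resize(im[20:215,150:370],(440,390)); b=cv2.resize(sc[130:260,270:390],(360,390),interpolation=cv2.INTER_CUBIC)
cv2.imwrite("pics/w6.png",np.hstack([a,b]))
E
```

```text
12.1167 [-0.85  0.43  6.42 -0.05  0.24  0.02] [ 0.46622794 -0.12382082  0.2104314 ] [3.14074861e+00 7.77292560e-06 1.43481672e+00] 0.19764453992202166
```

View pics/w6.png

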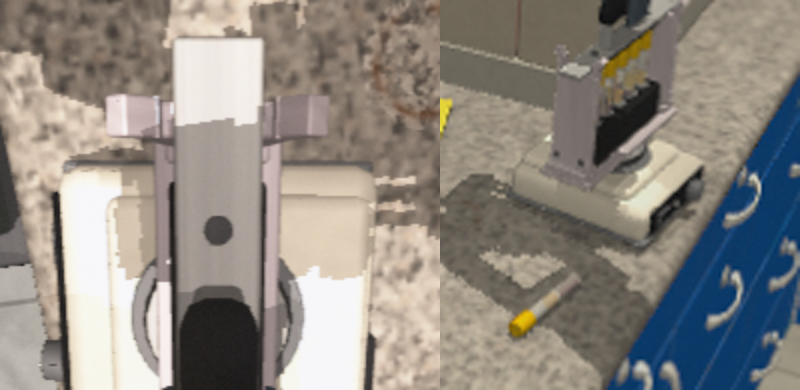

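The bar lies in the fork slot. Contact came at the expected height, and the force slope matches the spring: about 8 N, so roughly 6.4 mm. I'll press 0.5 mm more and hand in.

Emit:
play_rows(series=[[[1,0,0,0.005,0],[1,0,0,0.005,0],[1,0,0,0.005,0],[1,0,0,0.005,0],[1,0,0,0.005,0]]])

```text
clock: 12.53
tool_pos: [0.4662, -0.1238, 0.21]
tool_rot: [3.141, 0.0, 1.435]
wrist_force: [-1.2, -0.1, 6.9]
grip_width: 0.194
grasp_force: 30.0
```

```bash
python3 -c "
from h import *
s=arm.get_state();print(s['tool_pos'],s['wrist_force'])
print(arm.hand_in())"
```

```text
[ 0.4662057  -0.12383723  0.20996457] [-1.21544662 -0.14256224  6.94695651]
the job is handed in; nothing more can be done
None
```

I laid the bar across the mixer head and handed the job in at about 12.5 s, still gripping it and holding the head pressed about 7 mm by wrist height and force; `hand_in()` returned no verdict, and I saw only the +y fork up close.

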